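# Free the lift's pawl with a screwdriver and lower the load

### The arm

A 6-joint arm with a two-finger parallel gripper is mounted at the origin on a cart in front of the work surface, level with it; the furniture and walls round the work are solid. World frame = base frame: x ahead of the robot, y to its left, z up, the work surface at z = 0. Lengths are in m, angles in rad, forces in N, time in s.
With the tool pointing down it reaches from about 0.25 to 0.775 m from the base axis. Payload 8.9 kg.
Tool frame: the origin (TCP) lies midway between the tips of the shut fingers; the grasp point (between the pads) lies grip_depth behind it (grip_depth is the distance from the TCP to the grasp point, in m); z points along the fingers, y is the line along which they close (so a half turn about z gives the same grasp; the last joint's range is limited). The gripper opens to 85 mm and grips with 20 to 120 N. Pads are 22 mm wide; open, the fingers measure 114 mm over their backs; the gripper's body (76 mm by 85 mm) begins 54 mm behind the grasp point. The pads swing forward as they close: fully open they stand 13 mm farther back than shut.
Start: joints at [-1.375, 0.291, -0.153, 1.127, 0, 1.431], TCP at [0.173, -0.496, 0.231] pointing down, gripper open.
Joint ranges: [-2.52, 2.52], [-0.91, 1.74], [-1.3, 1.37], [-1.96, 2.02], [-1.52, 1.47], [-3.14, 3.14]. Speed limits (rad/s): [2.22, 2.22, 2.79, 3.14, 3.14, 3.14].

### API

Orientations are given as a unit quaternion [w, x, y, z].
In Python, from cell import movep, move_straight, move_j, grip, dwell, ik, state, capture, calibration, Unreachable, finish_job, grip_depth gives the robot as it stands. Calls block until the motion is done:
- movep(position, orientation): joint-space move of the TCP to a pose.
- move_straight(position, ori=None, max_speed=0.15): straight line of the TCP; ori=None keeps the orientation; max_speed is the mean speed in m/s.
- move_j(angles): joint-space move.
- grip(opening): opening from 0.0 (shut) to 1.0 (fully open); the grip force is fixed at half the most; returns when the fingers have stopped.
- dwell(seconds).
- ik(position, orientation): joint angles nearest the present ones, or None.
- state(): the state.
- capture(name): name is "scene" or "side" or "wrist"; returns (picture, depth): 400x640x3 uint8, red, green, blue; 400x640 float32, m along the optical axis (not along the pixel's ray), 0 where there is no reading.
- calibration(name): a dict with "intrinsics" (3x3 intrinsics, pixels), "R" (3x3) and "t" (3): a world point X has camera coordinates R X + t; the wrist camera has in their place "T_tool_cam" (4x4, takes a point from camera to tool coordinates, whose origin is the TCP and whose axes are the flange's). Camera axes: x right, y down, z forward; pixel columns grow to the right and rows downward; lengths in m; the calibration is good to about 2 mm. A picture is of the moment at which its call begins: read the wrist's pose just before it. calibration takes no time and is no camera call.
A pose or a line that the arm cannot do raises Unreachable and nothing moves.
- finish_job(): hands the job in; it is judged then, once.
The state is a dict: "t": time; "joint_positions": joint angles; "qvel": joint speeds; "effort": joint torques, N m; "tool_pos": TCP position; "orientation": TCP orientation; "ft_force": force on the tool from outside, world axes, zero at the start; "torque": the same for the moment, N m; "opening": opening from 0.0 (shut) to 1.0 (fully open); "finger_force": force on a finger pad.
Only numpy, scipy, OpenCV 4.12 (cv2) and the standard library are available. Lean on these libraries where they do the work, as an engineer would, in place of code of your own. Each camera call takes 0.05 s, during which the arm holds its last target. There are 200 camera calls.

### The job

Take the big screwdriver from its slanted stand under the little shelf, put its blade under the pawl that holds up the small bench lift and, with the load still up and your fingers off the pawl, flick the pawl right over past upright so that it falls back and stays clear. Lay the screwdriver back in its stand as it was, and lower the lift gently by its black knob all the way down with the steel block still lying on its platform. Leave the spool, the cutters and the multimeter where they are, and leave nothing held.

Things in the scene. Friction and masses are not known exactly. Their poses are not given: they have to be found in the camera images.
- lift: fixed small bench lift. Origin on the bench under its upright column; x away from its front, y to its left, z up. Grey base plate 140 (x) x 250 (y, -110 to +140) x 14 mm. The dark square sleeve (52 x 52 mm) on the column is the carriage: it slides straight down, with a knob on top, the load platform on its right (-y) and a toothed rack on its left, teeth out to y = +45 mm
- pivot (a point): centre of the pawl's pivot pin (along x), 116 mm left (+y) of the column axis, 120 mm above the bench; axes as the lift's. It sits between two 8 mm bearing cheeks (18 to 26 mm before and behind it in x, 34 mm wide in y, round tops 17 mm above the pin). In front of the pawl and behind it, above the cheeks, all is free
- pawl: steel pawl: bar 26 mm wide (x), 12 mm thick, 90 mm from the pivot (its origin) to its tip; turns with joint catch. Engaged, its axes are the lift's and it points to the rack (-y), rising 35 degrees, its tip against a tooth; only gravity keeps it there. Under it, between rack and pivot post, the way is free from front to back
- catch (a joint): pawl angle, rad: 0 engaged (stop); grows as the pawl is lifted and swings up and over to the left (+y); upright at 0.96, beyond which it falls by itself to its stop at 1.5, clear of the rack, and stays. Turns easily (about 0.1 N m)
- carriage (a joint): how far the lift is lowered, m: 0 raised as found, held by the pawl; 0.078 fully down on its stop. Spring-balanced and stiff: with the pawl off it stays where it is left and must be pushed down by the knob with about 3 to 12 N
- knob (a point): middle of the black round mushroom knob on the carriage: 36 mm across, 22 mm high; moves down with the carriage. Below it a thin stem and the sleeve's 58 x 58 mm cap, whose top is 23 mm under this point. Free above and all round. With the lift raised it is 289 mm over the lift's origin
- platform (a point): middle of the top face of the load platform (92 x 82 mm, with low lips), which moves with the carriage
- load_centre (a point): centre of the steel block (44 x 62 x 24 mm high) that lies loose on the platform
- handle (a point): centre of the screwdriver's handle, on its axis. 197 mm long in all: handle 70 mm long, 25 mm thick, this point in its middle; -y of this frame points along the axis to the blade, z square to it, up and away from the stand. Butt 35 mm from here along +y; the blade is a straight 6 mm rod, its tip 149 mm from here along -y
- driver: the screwdriver itself (origin 51 mm along -y and 12.5 mm along -z from its handle point; same axes)
- stand: fixed black screwdriver stand, origin on the bench; x away from its front, y left. Base x -90 to +115 mm, 110 wide, 10 high. The screwdriver lies in it, butt low at the front against a low stop, blade rising 30 degrees towards +x, in a V under the rearmost 15 mm of the handle and a V fork under the blade 90 mm ahead of the handle's centre (6 mm higher than the blade's axis)
- shelf (a point): middle of the underside of the flat metal shelf over the stand, 167 mm above the bench; 154 (x) x 110 mm, 77 mm to its front edge, on two posts at its back. The hand must come from the front, leaning back about 30 degrees (square to the handle); lift the screwdriver about 15 mm square to its axis, then draw it out level to the front
- rest (a point): where the handle's centre lies when the screwdriver rests in the stand: x = -45 mm, z = 62 mm in the stand's frame; axes as the stand's
- spool_c (a point): centre of a bystander spool, 60 mm across, 38 mm high, standing
- cutter_c (a point): centre of bystander side cutters, 61 x 130 x 12 mm high, lying
- meter_c (a point): centre of a bystander multimeter's body, 136 x 68 x 47 mm high, lying
Mind the look-alikes: they are no part of the job. Leave any purple or red look-alike of the part that bears load_centre alone.

How it is judged:
On the way, in this order (a step that is already met when the one before it is completed fails the run):
1. the screwdriver lifts the pawl off the rack while the lift is still raised (contact force between driver and pawl above 0.1 N and value of joint catch above 0.3 rad and value of joint carriage below 0.02 m), for 0.02 s.
2. the pawl lies thrown back past upright, the lift still raised (value of joint catch above 1.35 rad and value of joint carriage below 0.02 m), for 0.2 s.
3. the lift is all the way down (value of joint carriage above 0.072 m), for 0.2 s.
At the end, for the whole second after the job is handed in: Lift lowered more than 72 of its 78 mm; pawl thrown back (above 1.35 rad); block flat on the platform within 30 mm of its middle; screwdriver at rest in its stand as at the start: handle centre within 15 mm, direction within about 8 degrees (value of joint carriage above 0.072 m and value of joint catch above 1.35 rad and horizontal distance between load_centre and platform below 0.03 m and distance between load_centre and platform below 0.035 m and angle between load_centre's own z axis and vertical below 0.1 rad and distance between handle and rest below 0.015 m and x of driver in the frame of stand above -0.02 m and angle between the x axis of driver and the y axis of stand, either way round below 0.15 rad and angle between driver's own y axis and vertical between 1.95 and 2.24 rad and linear speed of driver below 0.02 m/s); the robot touches nothing.
It fails at once if the fingers or the arm touch the pawl (contact force between any of the fingers, the arm and pawl above 0.5 N).
It fails at once if the lift drops or is rammed down (faster than 0.3 m/s) (velocity of joint carriage above 0.3 m/s).
It fails at once if the lift is forced down past the engaged pawl (value of joint carriage above 0.03 m and value of joint catch below 0.9 rad).
It fails at once if the block slides off its place on the platform by more than 35 mm (horizontal distance between load_centre and platform above 0.035 m).
It fails at once if the spool, the cutters or the multimeter are moved by more than 20 mm (distance of any of spool_c, cutter_c, meter_c from where it was at the start of the episode above 0.02 m).
It also fails if it takes over 72 s, if anything falls off the work surface, if the arm or the gripper's body presses on something with over 40 N, if the wrist force passes 120 N, or if a joint passes its speed limit or range.

## Working session

There is one attempt and no reset: what is moved stays moved. The work goes in short steps, each a Python script; the robot and the scene stay as the last script left them, time stands still between calls to the robot, and variables do not carry over. Pictures are saved under pics/ and viewed, at most 10 in all, crops included, and the job is handed in when it is done.

```bash
ls; mkdir -p pics
python3 - <<'E'
from cell import *
import cv2,numpy as np
for n in("scene","side"):
    p,d=capture(n); cv2.imwrite(f"pics/{n}0.png",p[:,:,::-1]); np.save(f"pics/{n}0.npy",d); c=calibration(n)
    print(n,c["intrinsics"].tolist(),(-c["R"].T@c["t"]).round(3), c["R"][2].round(3))
print(grip_depth,state()["tool_pos"],state()["orientation"])
E
```

```text
pics
scene [[422.13931962585616, 0.0, 322.4223326546102], [0.0, 422.13931962585616, 197.15146132237484], [0.0, 0.0, 1.0]] [-0.13   1.017  0.98 ] [ 0.429 -0.742 -0.515]
side [[415.6926825756244, 0.0, 313.83761798136464], [0.0, 415.6926825756244, 195.44657247735617], [0.0, 0.0, 1.0]] [ 0.412 -1.427  0.807] [ 0.065  0.906 -0.419]
0.0187 [ 0.17241967 -0.49545874  0.23078435] [-6.00982152e-04  9.86021994e-01  1.66614125e-01 -1.92229011e-05]
```

View pics/scene0.png

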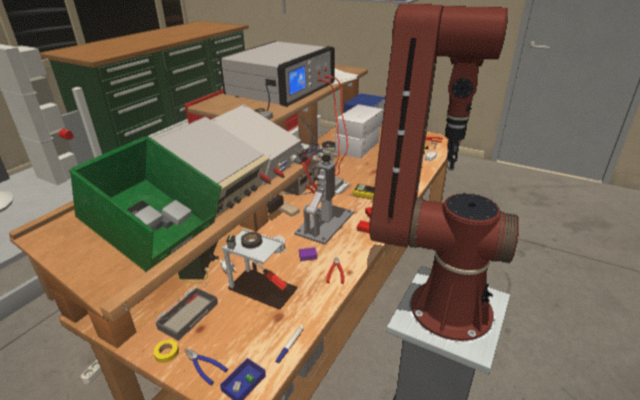

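View pics/side0.png

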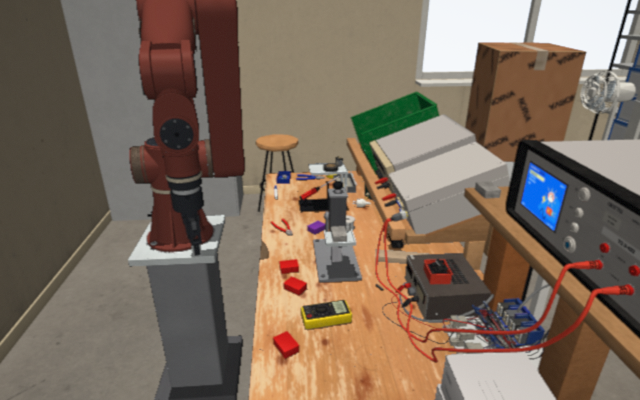

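```bash
cat > h.py <<'E'
import numpy as np,cv2
from cell import *
from scipy.spatial.transform import Rotation as Ro
def cloud(n,d,T=None):
    c=calibration(n);K=c["intrinsics"];v,u=np.indices(d.shape)
    P=np.dstack([(u-K[0,2])/K[0,0]*d,(v-K[1,2])/K[1,1]*d,d])
    if n=="wrist":
        M=T@c["T_tool_cam"]; return P@M[:3,:3].T+M[:3,3]
    return (P-c["t"])@c["R"]
def q(R): # matrix->wxyz
    return np.roll(Ro.from_matrix(R).as_quat(),1)
def Rm(o): return Ro.from_quat(np.roll(o,-1)).as_matrix()
def toolT():
    s=state();T=np.eye(4);T[:3,:3]=Rm(s["orientation"]);T[:3,3]=s["tool_pos"];return T
E
python3 - <<'E'
from h import *
a=cv2.imread("pics/scene0.png")[140:320,190:400]; b=cv2.imread("pics/side0.png")[150:300,255:375]
A=cv2.resize(a,None,fx=2.4,fy=2.4,interpolation=2);B=cv2.resize(b,None,fx=2.4,fy=2.4,interpolation=2)
I=np.zeros((432,800,3),np.uint8);I[:,:504]=A[:432];I[:360,504:792]=B;cv2.imwrite("pics/c1.png",I)
for n,pts in (("scene",[(275,282),(252,240),(328,150),(327,160),(308,254),(335,270),(330,225),(315,195),(290,295),(240,280),(283,248),(232,258),(230,241)]),("side",[(338,183),(340,233),(338,260),(327,313),(310,194),(317,228),(282,228),(313,205),(333,168)])):
    P=cloud(n,np.load(f"pics/{n}0.npy"))
    for u,v in pts: print(n,u,v,P[v,u].round(3))
E
```

```text
scene 275 282 [0.509 0.218 0.061]
scene 252 240 [0.612 0.187 0.169]
scene 328 150 [ 0.872 -0.783  0.036]
scene 327 160 [ 0.563 -0.221  0.289]
scene 308 254 [0.517 0.006 0.022]
scene 335 270 [0.402 0.014 0.001]
scene 330 225 [ 0.543 -0.205  0.011]
scene 315 195 [ 0.586 -0.167  0.16 ]
scene 290 295 [0.468 0.199 0.008]
scene 240 280 [0.654 0.223 0.01 ]
scene 283 248 [0.622 0.013 0.015]
scene 232 258 [ 0.765  0.135 -0.002]
scene 230 241 [0.636 0.259 0.204]
side 338 183 [ 0.572 -0.243  0.3  ]
side 340 233 [ 0.571 -0.32   0.165]
side 338 260 [ 0.578 -0.245  0.016]
side 327 313 [ 0.511 -0.532  0.037]
side 310 194 [0.512 0.208 0.059]
side 317 228 [ 0.523 -0.032  0.024]
side 282 228 [0.388 0.    0.012]
side 313 205 [0.523 0.191 0.014]
side 333 168 [0.605 0.167 0.192]
```

View pics/c1.png

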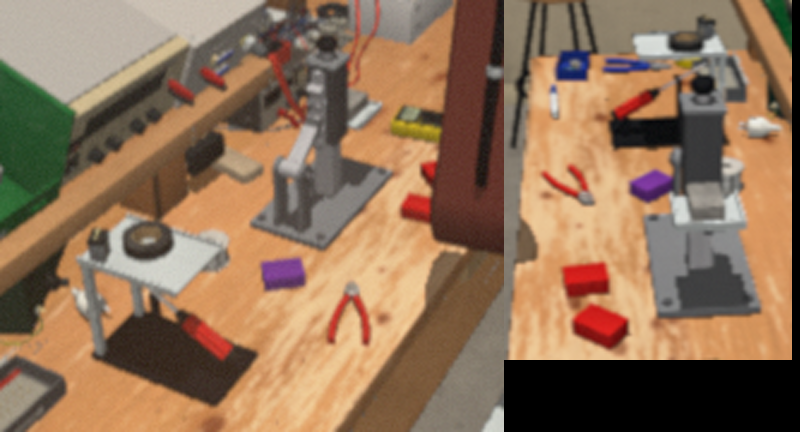

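Run:
```python
from h import *
print(calibration("wrist"))
S={}
for n in("scene","side"):
    P=cloud(n,np.load(f"pics/{n}0.npy")).reshape(-1,3);C=cv2.imread(f"pics/{n}0.png").reshape(-1,3).astype(int)
    ok=np.isfinite(P).all(1)&(np.abs(P[:,2])<.5);S[n]=(P[ok],C[ok])
    P,C=S[n]; sat=C.max(1)-C.min(1)
    def rect(name,m):
        p=P[m][:,:2].astype(np.float32)
        if len(p)<8: print(n,name,len(p));return
        r=cv2.minAreaRect(p); print(n,name,len(p),np.round(r[0],3),np.round(r[1],3),round(r[2],1),P[m].mean(0).round(3))
    box=lambda x0,x1,y0,y1,z0,z1:(P[:,0]>x0)&(P[:,0]<x1)&(P[:,1]>y0)&(P[:,1]<y1)&(P[:,2]>z0)&(P[:,2]<z1)
    rect("plate",box(.42,.72,-.42,-.02,.006,.022)&(sat<40))
    rect("standbase",box(.4,.75,.1,.35,.003,.018)&(C.max(1)<70))
    rect("shelf",box(.45,.75,.08,.36,.16,.18)&(sat<40)&(C.max(1)>100))
    h=box(.4,.7,.1,.32,.02,.16)&(C[:,2]>110)&(sat>80)
    rect("handle",h)
    if h.sum()>8:
        p=P[h];u=np.linalg.svd(p-p.mean(0))[2][0];print(u.round(3),p.min(0).round(3),p.max(0).round(3))
    rect("knob",box(.5,.65,-.32,-.15,.27,.32)); 
    rect("cap/sleeve",box(.5,.65,-.32,-.15,.255,.27))
    rect("sleeve",box(.5,.65,-.32,-.15,.18,.25))
    for z in range(20,320,20):
        m=box(.5,.65,-.35,-.04,z/1e3,z/1e3+.02)
        if m.sum()>4: print(z,m.sum(),np.percentile(P[m],[3,97],0)[:,:2].round(3).tolist())
```

```text
{'intrinsics': array([[353.53860341,   0.        , 316.70112577],
       [  0.        , 353.53860341, 204.75248032],
       [  0.        ,   0.        ,   1.        ]]), 'T_tool_cam': array([[-6.94855424e-04, -9.50794517e-01, -3.09821406e-01,
         7.90235331e-02],
       [ 9.99999747e-01, -6.14486145e-04, -3.56996607e-04,
        -8.91800315e-05],
       [ 1.49049455e-04, -3.09821575e-01,  9.50794704e-01,
        -1.42726288e-01],
       [ 0.00000000e+00,  0.00000000e+00,  0.00000000e+00,
         1.00000000e+00]])}
scene plate 863 [ 0.576 -0.163] [0.227 0.349] 15.5 [ 0.555 -0.196  0.014]
scene standbase 1085 [0.562 0.245] [0.204 0.181] 6.9 [0.567 0.224 0.01 ]
scene shelf 824 [0.591 0.214] [0.157 0.115] 1.7 [0.575 0.22  0.173]
scene handle 162 [0.506 0.214] [0.064 0.024] 2.3 [0.506 0.216 0.068]
[-0.866 -0.018 -0.5  ] [0.474 0.202 0.045] [0.538 0.227 0.089]
scene knob 72 [ 0.573 -0.227] [0.034 0.029] 28.8 [ 0.57  -0.225  0.29 ]
scene cap/sleeve 124 [ 0.573 -0.229] [0.058 0.061] 2.0 [ 0.569 -0.221  0.265]
scene sleeve 284 [ 0.563 -0.214] [0.071 0.041] 42.6 [ 0.563 -0.211  0.216]
20
[... 1113 characters left out ...]
 sleeve 355 [ 0.56  -0.248] [0.042 0.072] 51.2 [ 0.568 -0.257  0.215]
20 66 [[0.511, -0.333], [0.621, -0.043]]
40 56 [[0.554, -0.254], [0.586, -0.24]]
60 42 [[0.544, -0.256], [0.585, -0.125]]
80 16 [[0.544, -0.139], [0.551, -0.125]]
100 23 [[0.543, -0.322], [0.575, -0.123]]
120 215 [[0.529, -0.344], [0.612, -0.123]]
140 230 [[0.526, -0.344], [0.616, -0.248]]
160 242 [[0.545, -0.332], [0.592, -0.245]]
180 98 [[0.544, -0.265], [0.595, -0.219]]
200 105 [[0.545, -0.264], [0.594, -0.213]]
220 102 [[0.545, -0.263], [0.593, -0.239]]
240 94 [[0.545, -0.264], [0.596, -0.252]]
260 159 [[0.543, -0.266], [0.597, -0.214]]
280 68 [[0.554, -0.255], [0.585, -0.227]]
300 14 [[0.557, -0.246], [0.579, -0.229]]
```

Run:
```python
from h import *
Rd=np.diag([1.,-1,-1]); Rb=np.diag([-1.,1,-1])
for n,p,R in (("lift",[.50,-.20,.40],Rd),("stand",[.42,.21,.26],Rb)):
    print(n,ik(p,q(R)))
    movep(p,q(R)); dwell(.2); T=toolT(); im,d=capture("wrist")
    cv2.imwrite(f"pics/w_{n}.png",im[:,:,::-1]); np.savez(f"pics/w_{n}.npz",d=d,T=T,im=im)
    print(T[:3,3].round(4),state()["joint_positions"],state()["t"])
a=[cv2.resize(cv2.imread(f"pics/w_{n}.png"),(480,300)) for n in("lift","stand")]
cv2.imwrite("pics/w.png",np.vstack(a))
```

```text
lift [-0.51629519  0.29418917  0.28848914  1.5650963   0.          2.62529747]
[ 0.4997 -0.2006  0.3997] [-5.17402610e-01  2.94335271e-01  2.88214957e-01  1.56499009e+00
 -4.75788114e-05  2.62511650e+00] 2.075
stand [ 0.30777012  0.16957966 -0.23562846  1.16558821  0.          0.30777012]
[0.4203 0.2097 0.2601] [ 3.07158264e-01  1.69675939e-01 -2.35394446e-01  1.16559353e+00
 -5.25200429e-05  3.07984473e-01] 4.3167
```

View pics/w.png

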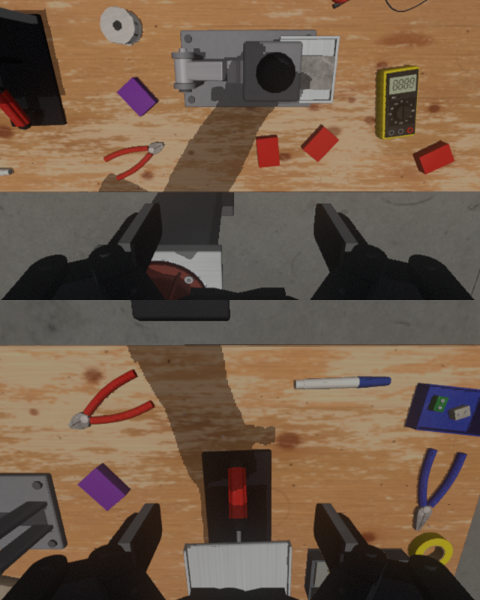

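Run:
```python
from h import *
def load(n):
    f=np.load(f"pics/w_{n}.npz");P=cloud("wrist",f["d"],f["T"]);return P,f["im"].astype(int)
def rep(name,P,m):
    p=P[m]; r=cv2.minAreaRect(p[:,:2].astype(np.float32)); print(name,len(p),np.round(r[0],4),np.round(r[1],4),round(r[2],1),np.median(p,0).round(4),"lo",np.percentile(p,1,0).round(4),"hi",np.percentile(p,99,0).round(4))
B=lambda P,x0,x1,y0,y1,z0,z1:(P[...,0]>x0)&(P[...,0]<x1)&(P[...,1]>y0)&(P[...,1]<y1)&(P[...,2]>z0)&(P[...,2]<z1)
def big(m):
    n,l,s,_=cv2.connectedComponentsWithStats(m.astype(np.uint8));return l==1+s[1:,4].argmax()
P,C=load("lift");sat=C.max(2)-C.min(2)
rep("plate",P,big(B(P,.46,.68,-.40,-.05,.005,.022)&(sat<35)))
rep("knobtop",P,big(B(P,.5,.65,-.32,-.15,.285,.32)&(C.max(2)<60)))
rep("cap",P,big(B(P,.5,.65,-.32,-.15,.255,.275)))
rep("platform",P,big(B(P,.5,.65,-.36,-.24,.115,.14)))
for z in range(100,200,10):
    m=B(P,.5,.65,-.195,-.06,z/1e3,z/1e3+.01)
    if m.sum()>20: rep(f"pawl{z}",P,m)
m=B(P,.5,.65,-.36,-.26,.13,.2)&(sat<60); rep("load",P,m)
P,C=load("stand");sat=C.max(2)-C.min(2)
rep("shelf",P,big(B(P,.45,.75,.08,.36,.16,.185)&(sat<40)))
rep("base",P,big(B(P,.4,.75,.1,.35,.003,.018)&(C.max(2)<75)))
m=big(B(P,.4,.6,.15,.28,.02,.16)&(C[...,0]>80)&(sat>60));rep("handle",P,m)
p=P[m];u=np.linalg.svd(p-p.mean(0),full_matrices=False)[2][0];print("axis",u.round(3))
v,uu=np.nonzero(m);print("px",uu.min(),uu.max(),v.min(),v.max())
top=p[p[:,2]>0];x=top[:,0]
for a in np.arange(.46,.56,.01):
    k=(x>a)&(x<a+.01)
    if k.sum()>5: print(a.round(2),k.sum(),top[k][:,2].max().round(4),np.percentile(top[k][:,1],[1,50,99]).round(4))
```

```text
plate 4191 [ 0.6174 -0.2201] [0.2494 0.0531] 89.9 [ 0.6276 -0.1772  0.014 ] lo [ 0.5922 -0.3367  0.0117] hi [ 0.6439 -0.0984  0.0191]
knobtop 2245 [ 0.5747 -0.2345] [0.0348 0.0341] 89.3 [ 0.5755 -0.2336  0.2994] lo [ 0.5584 -0.2507  0.2924] hi [ 0.5911 -0.2177  0.3014]
cap 3893 [ 0.5746 -0.2348] [0.0586 0.0577] 89.9 [ 0.5799 -0.2275  0.2669] lo [ 0.5469 -0.263   0.2641] hi [ 0.6033 -0.2061  0.2686]
platform 1078 [ 0.607  -0.2989] [0.079  0.0229] 87.9 [ 0.6072 -0.3134  0.1381] lo [ 0.5951 -0.3378  0.1359] hi [ 0.6171 -0.2613  0.1398]
pawl110 38 [ 0.5692 -0.1318] [0.03   0.0531] 53.4 [ 0.5569 -0.1354  0.1161] lo [ 0.5463 -0.1359  0.1104] hi [ 0.5991 -0.1043  0.1195]
pawl120 327 [ 0.5747 -0.1189] [0.0636 0.0335] 0.3 [ 0.5802 -0.1208  0.1269] lo [ 0.544  -0.1355  0.121 ] hi [ 0.6064 -0.1027  0.1299]
pawl130 1117 [ 0.5727 -0.1216] [0.0564 0.0336] 0.1 [ 0.575  -0.1213  0.1339] lo [ 0.5491 -0.1367  0.1301] hi [ 0.6006 -0.1063  0.1394]
pawl140 294 [ 0.5749 -0.1444] [0.0171 0.0255] 86.3 [ 0.575 -0.144  0.145] lo [ 0.5626 -0.1516  0.1402] hi [ 0.5872 -0.1357  0.1499]
pawl150 319 [ 0.575 -0.159
[... 488 characters left out ...]
202 -0.2648  0.1637]
shelf 8849 [0.5472 0.2101] [0.0704 0.1099] 1.7 [0.5385 0.2112 0.1731] lo [0.5118 0.1561 0.1693] hi [0.5698 0.2636 0.1795]
base 8379 [0.5471 0.2098] [0.1668 0.11  ] 2.1 [0.5392 0.217  0.01  ] lo [0.4643 0.1555 0.0066] hi [0.6282 0.2644 0.0117]
handle 1179 [0.5041 0.2093] [0.0614 0.0244] 0.1 [0.5077 0.2088 0.0715] lo [0.4747 0.1972 0.0546] hi [0.5334 0.2213 0.0887]
axis [0.873 0.037 0.486]
px 305 328 223 290
0.47 94 0.0593 [0.2004 0.2078 0.2152]
0.48 155 0.0654 [0.201  0.2078 0.2151]
0.49 162 0.0708 [0.2015 0.2088 0.2194]
0.5 244 0.0762 [0.1971 0.2098 0.2205]
0.51 271 0.0821 [0.1972 0.2098 0.2214]
0.52 175 0.0892 [0.2026 0.2098 0.2202]
0.53 78 0.0904 [0.2026 0.2098 0.2212]
```

```bash
cat >> h.py <<'E'
yaw=np.deg2rad(2.1); Rz=Ro.from_euler("z",yaw).as_matrix()
SO=np.array([.5537,.2100,0]); S=lambda x,y,z: SO+Rz@np.array([x,y,z])
def Rlean(a): # blade elevation a (rad), in world heading yaw h: tool x = -blade, y=+Y
    c,s=np.cos(a),np.sin(a); return np.array([[-c,0,s],[0,1,0],[-s,0,-c]])
RG=Rz@Rlean(np.pi/6); RD=Rlean(0); off=.005
def tcp(h,R): # TCP for handle-centre h
    return np.asarray(h)+off*R[:,0]+grip_depth*R[:,2]
HG=S(-.045,0,.062)
HL=HG-.016*RG[:,2]; HO=HL-.15*Rz[:,0]; HU=HO+np.array([0,0,.09])
LO=np.array([.5748,-.2348,0]); PV=LO+[0,.116,.12]
def rod(r,phi,o): # blade axis point in lift y,z ; phi pawl elevation, o offset below the pawl axis
    return PV[1]-r*np.cos(phi)-o*np.sin(phi), PV[2]+r*np.sin(phi)-o*np.cos(phi)
def hl(yz,tipx=.022): return np.array([LO[0]+tipx-.149,yz[0],yz[1]])
E
python3 - <<'E'
from h import *
for n,h,R in(("pre",HG-.13*RG[:,2],RG),("g",HG,RG),("L",HL,RG),("O",HO,RG),("U",HU,RG),("ins0",hl(rod(.048,np.deg2rad(35),.022),-.08),RD),("ins",hl(rod(.048,np.deg2rad(35),.022)),RD),("end",hl(rod(.048,np.deg2rad(110),.009)),RD)):
    print(n,tcp(h,R).round(3),ik(tcp(h,R),q(R)))
E
```

```text
pre [0.449 0.206 0.156] [ 3.99380871e-01  1.42149313e-04 -9.04667835e-01  1.71020916e-01
 -1.78357602e-01  3.17552568e-01]
g [0.514 0.209 0.043] [ 0.34190709  0.33911897 -0.92903673 -0.20070881 -0.15083963  0.26640148]
L [0.506 0.208 0.057] [ 0.34804025  0.29621049 -0.93243867 -0.16037736 -0.15379583  0.27183812]
O [0.356 0.203 0.057] [ 0.52570331  0.12064316 -1.20743334 -0.22863591 -0.23710987  0.43185902]
U [0.356 0.203 0.147] [ 0.52570331 -0.13919142 -1.05274599  0.18588602 -0.23710987  0.43185902]
ins0 [ 0.341 -0.171  0.111] [-0.65687577  0.14390724 -0.69968275  0.72720634  0.         -0.65687577]
ins [ 0.443 -0.171  0.111] [-0.52224117  0.30611647 -0.47768578  0.78699407  0.         -0.52224117]
end [ 0.443 -0.111  0.149] [-0.40567028  0.23040913 -0.46585554  0.87453166  0.         -0.40567028]
```

Run:
```python
from h import *
grip(1.0)
movep(tcp(HG-.13*RG[:,2],RG),q(RG))
move_straight(tcp(HG,RG),max_speed=.1); print(state()["ft_force"].round(1) if hasattr(state()["ft_force"],'round') else state()["ft_force"])
grip(0.0); s=state(); print(s["opening"],s["finger_force"],s["ft_force"],s["tool_pos"],tcp(HG,RG))
move_straight(tcp(HL,RG),max_speed=.06)
move_straight(tcp(HO,RG),max_speed=.12); 
s=state(); print(s["opening"],s["finger_force"],s["ft_force"],s["t"])
move_straight(tcp(HU,RG),max_speed=.15)
h=hl(rod(.048,np.deg2rad(35),.022),-.08); 
movep(tcp(h+[0,0,.04],RD),q(RD)); move_straight(tcp(h,RD)); dwell(.2)
s=state(); print(s["opening"],s["finger_force"],s["t"])
for n in("scene","side"):
    p,d=capture(n); cv2.imwrite(f"pics/{n}1.png",p[:,:,::-1]); np.save(f"pics/{n}1.npy",d)
    c=calibration(n)
    for X in (h,h+[.149,0,0]):
        x=c["intrinsics"]@(c["R"]@X+c["t"]);print(n,(x[:2]/x[2]).round(1))
a=cv2.imread("pics/scene1.png")[130:250,280:440]; b=cv2.imread("pics/side1.png")[150:270,230:390]
cv2.imwrite("pics/c2.png",np.vstack([cv2.resize(i,None,fx=2.5*1.0,fy=2.5,interpolation=2) for i in(a,b)]))
```

```text
[-0.9  0.2 -0.3]
0.2890764390271042 58.43120953068137 [-3.34303636  1.80301701  4.77251035] [0.51367935 0.20912013 0.04356027] [0.51374672 0.20853498 0.04330532]
0.2818381062914435 58.99742854759097 [-0.14675936  0.46132064 -0.19738512] 9.325
0.2841827200839359 58.981487452983856 12.175
scene [373.2 217.9]
scene [336.7 207.3]
side [268.4 222.8]
side [312.  221.1]
```

View pics/c2.png

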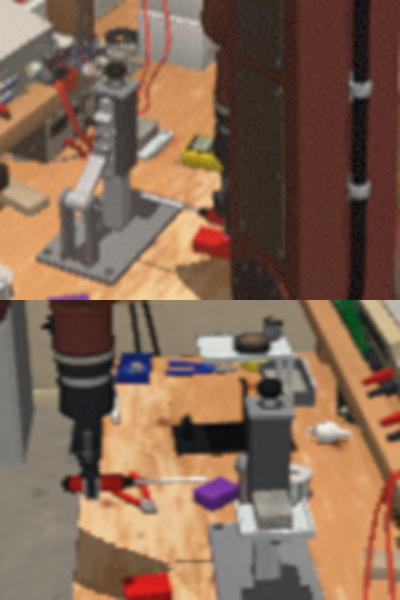

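Run:
```python
from h import *
D=np.deg2rad
move_straight(tcp(hl(rod(.048,D(35),.022)),RD),max_speed=.1); print("in",state()["ft_force"])
move_straight(tcp(hl(rod(.048,D(35),.011)),RD),max_speed=.05)
for a in range(41,114,8):
    move_straight(tcp(hl(rod(.048,D(a),.009)),RD),max_speed=.08); print(a,np.round(state()["ft_force"],1))
dwell(.3)
move_straight(tcp(hl(rod(.055,D(95),.022)),RD),max_speed=.1)
h=hl(rod(.055,D(95),.022),-.09); move_straight(tcp(h,RD),max_speed=.15); dwell(.1)
print(state()["t"],state()["opening"])
for n in("scene","side"):
    p,d=capture(n); cv2.imwrite(f"pics/{n}2.png",p[:,:,::-1]); np.save(f"pics/{n}2.npy",d)
    P=cloud(n,d); m=(abs(P[...,0]-.5748)<.02)&(abs(P[...,1]+.2348)<.02)&(P[...,2]>.27)&(P[...,2]<.33); print("knob z",P[m][:,2].max())
a=cv2.imread("pics/scene2.png")[130:250,280:440]; b=cv2.imread("pics/side2.png")[150:270,230:390]
cv2.imwrite("pics/c3.png",np.vstack([cv2.resize(i,None,fx=2.5*1.0,fy=2.5,interpolation=2) for i in(a,b)]))
```

```text
in [ 0.22769666  0.87734139 -0.23285999]
41 [ 0.  -1.2 -2.2]
49 [-0.1  0.  -1.9]
57 [-0.4 -0.1 -0.5]
65 [ 0.5 -0.3 -0.9]
73 [-0.3 -0.7 -0.3]
81 [-0.5 -0.4 -0.7]
89 [-0.1  0.9 -1.9]
97 [ 0.5  0.9 -0.5]
105 [-0.1 -0.3 -0.7]
113 [ 0.2  0.8 -0.4]
18.05 0.286452120971316
knob z 0.30118448928455555
knob z 0.3025970220207368
```

View pics/c3.png

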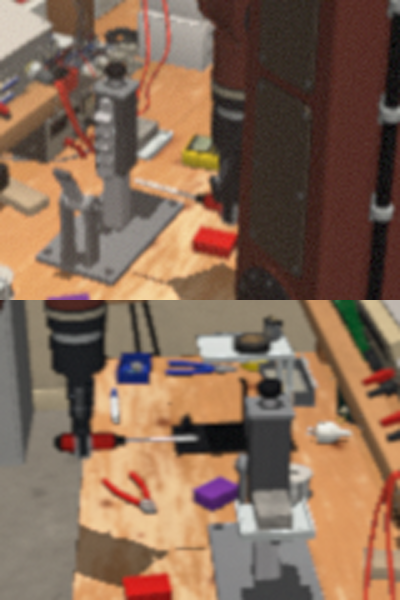

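Run:
```python
from h import *
s=state();move_straight(list(s["tool_pos"][:2])+[.20])
movep(tcp(HU,RG),q(RG)); move_straight(tcp(HO,RG),max_speed=.12); dwell(.2)
p,d=capture("side");cv2.imwrite("pics/side3a.png",p[:,:,::-1])
move_straight(tcp(HL,RG),max_speed=.12); print(np.round(state()["ft_force"],1))
move_straight(tcp(HG,RG),max_speed=.03); s=state(); print(np.round(s["ft_force"],1),s["tool_pos"],s["t"])
grip(1.0); dwell(.2)
move_straight(tcp(HG-.13*RG[:,2],RG),max_speed=.12)
Rb=RD; movep([.40,.21,.26],q(Rb)); dwell(.2); T=toolT(); im,d=capture("wrist")
cv2.imwrite("pics/w3.png",im[:,:,::-1]); P=cloud("wrist",d,T);C=im.astype(int);sat=C.max(2)-C.min(2)
m=(P[...,0]>.4)&(P[...,0]<.6)&(P[...,1]>.15)&(P[...,1]<.28)&(P[...,2]>.02)&(P[...,2]<.16)&(C[...,0]>80)&(sat>60)
p=P[m];u=np.linalg.svd(p-p.mean(0),full_matrices=False)[2][0];print(m.sum(),"axis",u.round(3),np.median(p,0).round(4),np.percentile(p,[1,99],0).round(4))
for a in np.arange(.47,.54,.01):
    k=abs(p[:,0]-a-.005)<.005
    if k.sum()>5: print(a.round(2),k.sum(),p[k][:,2].max().round(4),np.percentile(p[k][:,1],[1,50,99]).round(4))
print(state()["t"])
p,_=capture("side")
I=np.vstack([im[150:400,200:450,::-1],cv2.resize(p[150:250,255:355,::-1],(250,250))]);cv2.imwrite("pics/c4.png",I)
```

```text
[ 0.7 -0.8 -0.6]
[-6.6  2.2 10. ] [0.51379345 0.20908855 0.04346369] 23.225
1381 axis [0.857 0.02  0.515] [0.5036 0.209  0.069 ] [[0.4751 0.196  0.0499]
 [0.5333 0.2208 0.0886]]
0.47 103 0.0601 [0.2004 0.209  0.2198]
0.48 226 0.0643 [0.1959 0.209  0.2199]
0.49 267 0.0711 [0.1959 0.2079 0.2209]
0.5 265 0.0777 [0.1967 0.209  0.2208]
0.51 253 0.0825 [0.1972 0.209  0.2212]
0.52 187 0.0886 [0.1983 0.21   0.2208]
0.53 80 0.0897 [0.1984 0.21   0.2206]
26.4583
```

View pics/c4.png

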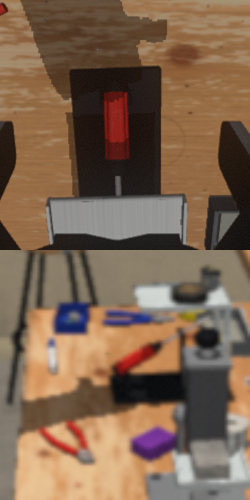

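The wrist crop shows the red handle back in the stand (117,125), blade in the fork, matching the initial pose within about 1 mm. Next, the knob.

Run:
```python
from h import *
grip(0.0)
K=np.array([.5748,-.2347]); P=lambda z:[K[0],K[1],z]
print(ik(P(.34),q(RD)),ik(P(.22),q(RD)))
s=state(); move_straight(list(s["tool_pos"][:2])+[.38]); movep(P(.37),q(RD)); move_straight(P(.308),max_speed=.1)
f0=state()["ft_force"][2]
z=.302; move_straight(P(z),max_speed=.03)
while z>.2195:
    z-=.010 if z>.235 else .002
    move_straight(P(z),max_speed=.05); s=state(); f=s["ft_force"][2]-f0
    print(round(z,4),round(s["tool_pos"][2],4),round(f,1),end="; ")
    if f>22: break
dwell(.4); print(state()["ft_force"],state()["t"])
move_straight(P(.30),max_speed=.08); movep([.42,-.05,.38],q(RD)); dwell(.3)
for n in("scene","side"):
    p,d=capture(n); cv2.imwrite(f"pics/{n}4.png",p[:,:,::-1])
    C=cloud(n,d); m=(abs(C[...,0]-.5748)<.012)&(abs(C[...,1]+.2348)<.012)&(C[...,2]>.15)&(C[...,2]<.33); print("knob z",C[m][:,2].max())
a=cv2.imread("pics/scene4.png")[130:250,280:440]; b=cv2.imread("pics/side4.png")[150:270,230:390]
cv2.imwrite("pics/c5.png",np.vstack([cv2.resize(i,None,fx=2.5,fy=2.5,interpolation=2) for i in(a,b)])); print(state()["t"])
```

```text
[-0.5053421   0.46291135  0.38431079  1.49219577  0.         -0.5053421 ] [-0.5053421   0.48163741  0.10460602  1.19376493  0.         -0.5053421 ]
0.292 0.2919 -1.1; 0.282 0.2819 -1.0; 0.272 0.2719 -0.6; 0.262 0.2619 -0.7; 0.252 0.2518 -0.3; 0.242 0.2419 -0.2; 0.232 0.2319 -2.0; 0.23 0.2303 3.3; 0.228 0.2284 5.4; 0.226 0.2264 4.7; 0.224 0.2245 5.3; 0.222 0.2225 4.7; 0.22 0.222 16.7; 0.218 0.2219 30.4; [-10.03161379   5.04387676  30.70799831] 35.6833
knob z 0.22462001507182125
knob z 0.22550087408200695
38.2583
```

View pics/c5.png

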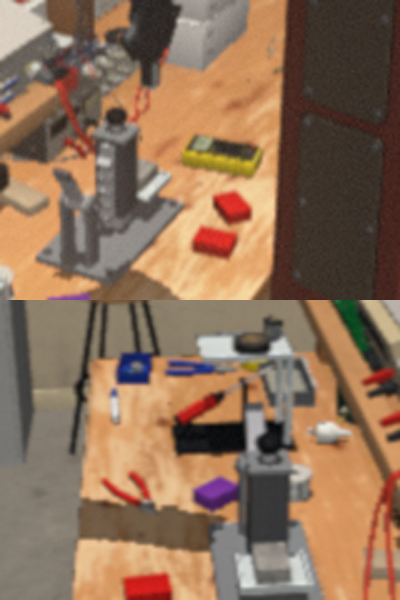

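The knob sits about 77 mm lower, on its stop. The block is flat on the platform, the pawl is leaning back at (66,185), the screwdriver is in its stand, and the hand is clear.

```bash
python3 -c "
from cell import *
print(finish_job())"
```

```text
the job is handed in; nothing more can be done
None
```

The job is handed in at about 38 s: pawl flicked over with the screwdriver, screwdriver back in its stand within about 1 mm, lift pushed down to its stop (knob about 77 mm lower) with the block still on the platform, and nothing held. The wrist force read near zero for most of the lowering, so I can't say how fast the carriage moved there, and the hand-in returned no verdict.

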